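# Bring the red-marked jar to the front of the medicine carousel and hold it there

### The arm

A 7-joint arm with a two-finger parallel gripper is mounted at the origin on the work surface. World frame = base frame: x ahead of the robot, y to its left, z up, the work surface at z = 0. Lengths are in m, angles in rad, forces in N, time in s.
With the tool pointing down it reaches from about 0.4 to 0.875 m from the base axis. Payload 19.3 kg.
Tool frame: the origin (TCP) lies on the front face of the gripper's body, between the roots of the fingers; the fingertips stand 73 mm ahead of it and the grasp point (between the pads) lies 54 mm ahead of it (bot.tips_ahead is the distance from the TCP to the fingertips, in m); z points along the fingers, y is the line along which they close (so a half turn about z gives the same grasp; the last joint's range is limited). The gripper opens to 85 mm and grips with 20 to 120 N. Pads are 22 mm wide; open, the fingers measure 114 mm over their backs; the gripper's body (76 mm by 85 mm) begins 54 mm behind the grasp point. The pads swing forward as they close: fully open they stand 13 mm farther back than shut.
Start: joints at [1.176, 0.521, -0.036, 1.599, 0.021, 1.021, -0.113], TCP at [0.199, -0.592, 0.304] pointing down, gripper open.
Joint ranges: [-2.91, 2.91], [-0.3, 2.13], [-1.5, 1.42], [0.17, 2.43], [-1.26, 4.41], [0.16, 1.93], [-2.52, 2.52]. Speed limits (rad/s): [1.89, 1.89, 2.39, 2.39, 3.01, 3.01, 3.01].

### API

Orientations are given as a unit quaternion [w, x, y, z].
In Python, from station import bot gives the robot as it stands.
- The arm moves only by the tool drive_tool, never from a script. Its argument "moves" is a list of rows, each an object of numbers: "jaw": the finger opening in m, from 0 to 0.0854; "x", "y", "z": the shift along the tool's x, y, z in m; "wx", "wy", "wz": the turn, a rotation vector about the tool's x, y, z in degrees. A call has 1 to 20 rows; each row is the pose to reach, as a shift and turn from the pose commanded when the call began, along the tool's axes at that moment; what a row does not reach only later rows make up. A row lasts 1/8 s, in which the tool goes at most 62.5 mm and 10.7 degrees, less where a joint would pass 70% of its speed; a pose out of reach is approached as far as the arm can. A call with a gripper value outside its range is refused whole. The fingers move at their own pace and stop on an object; "newtons" is the grip in N (left out, the last holds). Time passes only in rows, so rows that repeat a pose let the fingers close. It gives the time, the measured TCP pose, the force, the opening and the grip force at its end, in the units of the state.
- bot.get_state(): the state, without advancing time (a new reading comes with each control period).
- bot.camera(name): name is "side" or "top"; returns a dict with "frame" (480x640x3 uint8, red, green, blue), "fx", "fy", "cx", "cy" (pixels), "k1" (the pictures are not rectified: a ray, as slopes to the right and down, at radius r is drawn at 1 + k1 r^2 times it, then the intrinsics apply), "camera_from_world" (4x4, takes a point from world to camera coordinates). Camera axes: x right, y up, looking along -z (the intrinsics and any distortion apply to the point x, -y, -z); pixel columns grow to the right and rows downward; lengths in m; the calibration is good to about 2 mm. A picture is of the moment at which its call begins. There is no depth.
- bot.job_done(): hands the job in; it is judged then, once.
The state is a dict: "time_s": time; "joint_positions": joint angles; "qvel": joint speeds; "tau": joint torques, N m; "eef_pos": TCP position; "orientation": TCP orientation; "wrist_force": force on the tool from outside, world axes, zero at the start; "ft_torque": the same for the moment, N m; "width": opening from 0.0 (shut) to 1.0 (fully open); "finger_force": force on a finger pad.
Only numpy, scipy, OpenCV 4.12 (cv2) and the standard library are available. Lean on these libraries where they do the work, as an engineer would, in place of code of your own. Each camera call takes 0.05 s, during which the arm holds its last target. There are 200 camera calls.

### The job

On the treatment table stands a medicine carousel: grip the black crank knob on its rim and gently swing the turntable round until the red-lidded jar stands at the front, in line with the yellow pointer on the foot. Leave all the jars standing in their rings and the other things on the table alone. Finish while still gripping the knob firmly, holding the turntable still so that somebody can take the jar out.

Things in the scene. Friction and masses are not known exactly. Their poses are not given: they have to be found in the camera images.
- foot: fixed grey foot of the carousel, a disc 124 mm across and 12 mm high; a flat tongue runs from it along its own +x to beyond the turntable and ends in a yellow pointer plate (36 x 56 mm, 8 mm high, black chevron) centred 152 mm from the axis. Origin: underside centre, on the turntable's vertical axis; its +x points to the front
- turntable: round white turntable, 256 mm across, top 30 mm above the table; turns either way without stops or detents about the vertical axis through its origin, under 2 N at the knob, and stays where left. Its +x points at the crank knob. Five grey rings hold the jars 70 mm from the axis; a hub 24 mm across ends 60 mm above the table. Origin: on the axis, 12 mm above the table
- knob: black crank knob, an upright cylinder 24 mm across and 30 mm high, spinning freely on its own upright axis on a 10 mm steel stem near the turntable's rim, 110 mm from the turntable's axis; can be pinched from above in any direction. Underside 95 mm, top 125 mm above the table, higher than the jars. Origin: underside centre
- jar_red: the marked jar: amber, red lid and red label, 42 mm across, 55 mm high, loose in one of the five rings (12 mm high, 1.5 mm play all round), which are 60, 120, 180, 240 and 300 degrees anticlockwise from the knob; which ring varies. Top 85 mm above the table. Origin: underside centre; z up
- jar_white: amber jar with white lid, same size and origin as the marked jar
- jar_blue: amber jar with blue lid, same size and origin
- jar_green: amber jar with green lid, same size and origin
- jar_black: amber jar with black lid, same size and origin
- wash_bottle: white plastic wash bottle, 68 mm across, 150 mm high, standing left of the carousel; bystander. Origin: underside centre
- blue_bowl: blue plastic bowl, 120 mm across, 45 mm high, right of the carousel; bystander. Origin: underside centre
- pink_case: pink instrument case, 60 x 120 x 35 mm, between the robot and the carousel, to the left; bystander. Origin: underside centre
Not all that is in view belongs to the job. What is shaped like the jar_white but purple is not meant.

How it is judged:
By the outcome, as a careful person would: the job done as asked, in the order asked, and still so for the second after the job is handed in, while the arm keeps its last pose, push and grip.
It also fails if it takes over 45 s, if anything falls off the work surface, if the arm or the gripper's body presses on something with over 40 N, if the wrist force passes 120 N, or if a joint passes its speed limit or range.

## Working session

There is one attempt and no reset: what is moved stays moved. The work goes in short steps, Python scripts to look and compute and a tool call to move; the robot and the scene stay as the last step left them, time stands still between calls to the robot, and variables do not carry over. Pictures are saved under pics/ and viewed, at most 10 in all, crops included, and the job is handed in when it is done.

Besides the shell and the picture viewer there is one more tool, called as name([rows], argument=value, ...), one row to a line, values as JSON. drive_tool: Moves the arm, as the interface text tells. Its arguments: {"type":"object","properties":{"moves":{"type":"array","items":{"type":"object","properties":{"jaw":{"type":"number"},"x":{"type":"number"},"y":{"type":"number"},"z":{"type":"number"},"wx":{"type":"number"},"wy":{"type":"number"},"wz":{"type":"number"}}}},"newtons":{"type":"number"}},"required":["moves"]}

```bash
mkdir -p pics; cat > h.py <<'E'
import numpy as np, cv2
from station import bot
def grab(n,f):
    c=bot.camera(n); cv2.imwrite(f,c["frame"][:,:,::-1]); return c
def ray(c,u,v):
    K=np.array([[c["fx"],0,c["cx"]],[0,c["fy"],c["cy"]],[0,0,1.]])
    p=cv2.undistortPoints(np.array([[[u,v]]],float),K,np.array([c["k1"],0,0,0,0.]))[0,0]
    T=np.linalg.inv(c["camera_from_world"]); d=T[:3,:3]@[p[0],-p[1],-1]
    return T[:3,3],d
def onz(c,u,v,z):
    o,d=ray(c,u,v); return o+d*(z-o[2])/d[2]
E
python3 - <<'E'
from h import *
for n in("top","side"):
    c=grab(n,f"pics/{n}0.png"); print(n,c["fx"],c["k1"],np.linalg.inv(c["camera_from_world"])[:3,3])
s=bot.get_state();print(s["time_s"],s["eef_pos"],s["orientation"],s["width"])
E
```

```text
top 597.0647277240987 -0.1271279601485438 [ 0.31223132 -0.0074992   1.32438632]
side 608.1549089908139 -0.1006801249392403 [-0.02933054  0.77292837  1.08814759]
0.1 [ 0.19934563 -0.59211897  0.3033903 ] [-5.07313515e-04  9.86842808e-01  1.61681791e-01 -1.12471023e-04] 1.0004559847921075
```

View pics/top0.png

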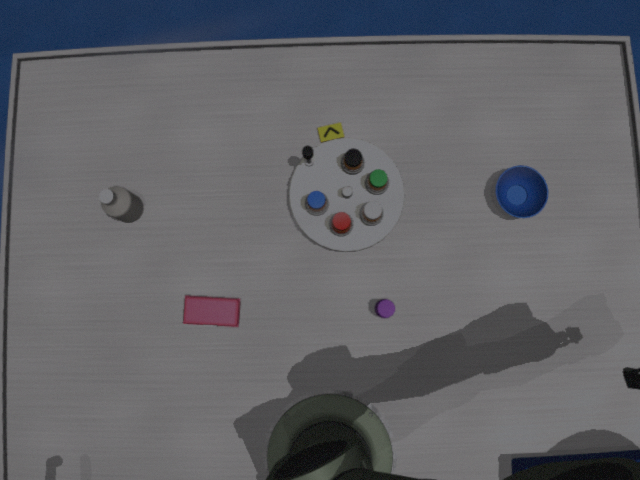

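View pics/side0.png

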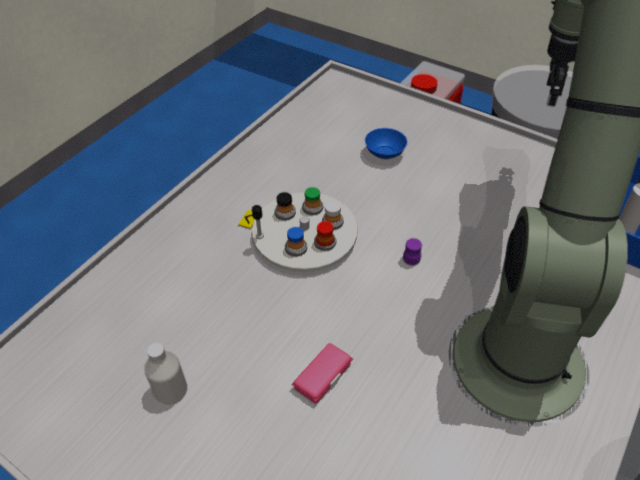

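The top view shows the knob at about (308,153), the pointer at (331,132) and the hub at (347,192). The jars are black (353,158), green (377,180), white (372,211), red (341,223) and blue (316,201). Purple (385,308) is a decoy off the carousel. The red things at about (424,82) in the side view are off the table, so the red lid at (341,223), standing in a ring, is the one meant.

```bash
cat >> h.py <<'E'
def blob(c,lo,hi,box,s=1):
    u0,v0,u1,v1=box
    m=cv2.inRange(cv2.cvtColor(c["frame"],cv2.COLOR_RGB2HSV)[v0:v1,u0:u1],np.array(lo),np.array(hi))
    n,l,st,ce=cv2.connectedComponentsWithStats(m)
    if n<2: return None
    i=1+np.argmax(st[1:,4]); return ce[i]+[u0,v0],st[i]
def cross(a,b):
    (o1,d1),(o2,d2)=a,b
    t=np.linalg.lstsq(np.c_[d1,-d2],o2-o1,rcond=None)[0]
    p,q=o1+t[0]*d1,o2+t[1]*d2; return (p+q)/2,np.linalg.norm(p-q)
E
python3 - <<'E'
from h import *
c=grab("top","pics/t1.png"); s=grab("side","pics/s1.png")
Y=([22,120,80],[35,255,255]);R=([0,190,90],[5,255,255]);K=([0,0,0],[180,255,45]);G=([50,150,50],[75,255,255]);B=([105,150,60],[120,255,255])
for n,(lo,hi),bt,bs,z in [("yellow",Y,(310,115,350,145),(230,200,265,235),.008),("red",R,(325,205,358,240),(312,220,340,240),.085),
  ("green",G,(360,165,392,198),(300,185,325,205),.085),("blue",B,(303,188,330,216),(284,225,308,243),.085),("knob",K,(298,142,318,164),(248,203,266,222),.11),("blackjar",K,(340,146,366,168),(275,190,295,206),.085)]:
    a=blob(c,lo,hi,bt);b=blob(s,lo,hi,bs)
    if a is None or b is None: print(n,a,b);continue
    p,e=cross(ray(c,*a[0]),ray(s,*b[0])); print(n,a[0].round(1),a[1],b[0].round(1),b[1],"tri",p.round(4),e.round(4),"z",onz(c,*a[0],z)[:2].round(4),onz(s,*b[0],z)[:2].round(4))
# turntable rim
for cc,box in((c,(270,120,420,265)),(s,(235,180,372,280))):
    g=cv2.cvtColor(cc["frame"],cv2.COLOR_RGB2HSV)[box[1]:box[3],box[0]:box[2]]
    print(g[100,70],g[140,5],g[60,130])
f=c["frame"][100:270,260:430,::-1]; g=s["frame"][170:290,220:390,::-1]
cv2.imwrite("pics/crop.png",np.hstack([cv2.resize(f,(400,400),interpolation=2),cv2.resize(g,(400,400),interpolation=2)]))
E
```

```text
yellow [330.2 132.2] [  8   8  26  19 285] [246.9 219.7] [  9  10  16  18 166] tri [ 0.7249 -0.0205 -0.0009] 0.0049 z [ 0.7199 -0.0215] [ 0.7213 -0.0133]
red [340. 227.] [15 22  1  1  1] [325.  227.2] [  6   1  15  13 155] tri [ 0.4939 -0.033   0.0907] 0.0109 z [ 0.4897 -0.0355] [ 0.5021 -0.0357]
green [376. 171.] [16  6  1  1  1] [311.8 194. ] [  5   3  14  13 153] tri [ 0.6037 -0.1194  0.0742] 0.0144 z [ 0.6079 -0.1156] [ 0.5899 -0.1119]
blue [315.4 198.5] [  4   4  18  14 191] [295.1 234.2] [  4   2  15  15 187] tri [0.5523 0.0142 0.0773] 0.0022 z [0.5519 0.0145] [0.5468 0.0197]
knob [307.4 152.8] [  5   4  10  16 114] [256.6 212.2] [  4   3  10  14 104] tri [0.6461 0.029  0.1092] 0.0019 z [0.645  0.0285] [0.6465 0.0298]
blackjar [352.6 158. ] [  4   3  18  19 255] [283.7 199.3] [  2   3  14  13 158] tri [ 0.6406 -0.0668  0.0767] 0.0018 z [ 0.6376 -0.0668] [ 0.636  -0.0597]
[  2 145 118] [150   2 115] [113   8 123]Traceback (most recent call last):
  File "<stdin>", line 12, in <module>
IndexError: index 100 is out of bounds for axis 0 with size 100
```

```bash
cat > meas.py <<'E'
from h import *
def fit(c,s,boxes,show=True):
    pass
E
python3 - <<'E'
from h import *
c=bot.camera("top"); s=bot.camera("side")
Y=([20,110,60],[38,255,255]);R=([0,185,60],[8,255,255]);K=([0,0,0],[180,255,45]);G=([45,120,40],[80,255,255]);B=([105,120,50],[125,255,255])
def lid(c,cols,box):
    return blob(c,*cols,box)
P={}
for n,cols,bt,bs,z in [("yellow",Y,(310,115,350,145),(230,200,265,235),.008),("red",([0,160,100],[180,255,255]),(325,205,358,240),(312,220,340,240),.08),
  ("green",G,(360,165,392,198),(300,185,325,205),.08),("blue",B,(303,188,330,216),(284,225,308,243),.08),("black",K,(340,146,366,168),(275,190,295,206),.08),("knob",K,(298,142,318,164),(248,203,266,222),.11)]:
    a=blob(c,*cols,bt);b=blob(s,*cols,bs)
    p,e=cross(ray(c,*a[0]),ray(s,*b[0])); P[n]=p
    print(n,a[0].round(1),a[1][2:],b[0].round(1),b[1][2:],p.round(4),e.round(4),onz(c,*a[0],z)[:2].round(4))
from scipy.optimize import least_squares
e=cv2.Canny(c["frame"],40,100); v,u=np.nonzero(e[115:270,270:420]); 
q=np.array([onz(c,a+270,b+115,.03)[:2] for a,b in zip(u,v)])
m0=onz(c,347,192,.06)[:2]; print("hub",m0)
d=np.linalg.norm(q-m0,axis=1); q=q[(d>.119)&(d<.137)]
r=least_squares(lambda x:np.linalg.norm(q-x[:2],axis=1)-x[2],[*m0,.128],loss="soft_l1",f_scale=.001)
print("rim",r.x,len(q)); 
for n in P: w=P[n][:2]-r.x[:2]; print(n,np.degrees(np.arctan2(w[1],w[0])).round(1),np.linalg.norm(w).round(4))
f=c["frame"][100:270,260:430,::-1]; g=s["frame"][170:290,220:390,::-1]
cv2.imwrite("pics/crop.png",np.hstack([cv2.resize(f,(400,400),interpolation=2),cv2.resize(g,(400,282),interpolation=2).copy() if 0 else cv2.copyMakeBorder(cv2.resize(g,(400,282)),0,118,0,0,0)]))
E
```

```text
yellow [330.2 132.1] [ 26  19 309] [247.1 219.5] [ 16  18 180] [ 7.247e-01 -2.060e-02 -2.000e-04] 0.0043 [ 0.7201 -0.0215]
red [342.2 224.8] [15  9 75] [325.  226.8] [ 16  14 163] [ 0.4984 -0.0383  0.085 ] 0.0092 [ 0.495  -0.0405]
green [377.8 178.1] [ 17  17 226] [311.9 193.9] [ 15  13 162] [ 0.5945 -0.1194  0.0769] 0.0007 [ 0.5934 -0.1193]
blue [315.8 199.3] [ 18  17 236] [295.1 234. ] [ 16  15 198] [0.5515 0.0138 0.0778] 0.0003 [0.5512 0.0138]
black [352.6 157.9] [ 18  19 251] [283.8 199.3] [ 14  13 156] [ 0.6406 -0.0668  0.0767] 0.0014 [ 0.6391 -0.0669]
knob [307.4 152.8] [ 10  16 117] [256.6 212.3] [ 10  14 104] [0.6461 0.029  0.1089] 0.0018 [0.645  0.0285]
hub [ 0.56912508 -0.0534103 ]
rim [ 0.57178792 -0.05091405  0.12738267] 480
yellow 11.2 0.1559
red 170.3 0.0744
green -71.7 0.0722
blue 107.4 0.0678
black -13.0 0.0706
knob 47.1 0.1091
```

View pics/crop.png

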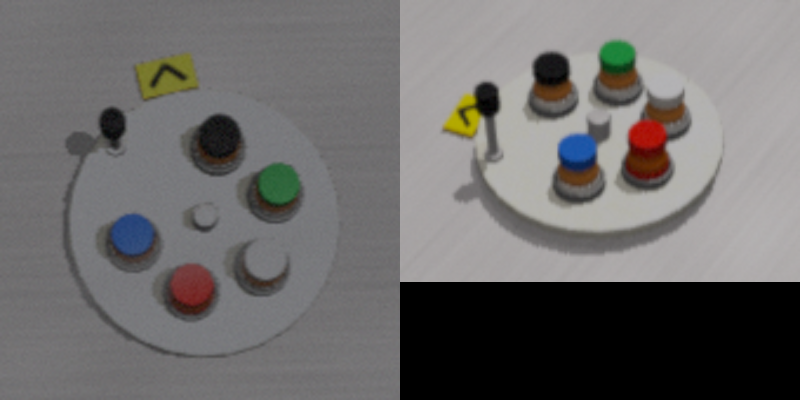

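The crop confirms it: red lid and red label at crop (192,288), in the ring 120° anticlockwise from the knob. The geometry checks out: rim radius 127 mm, knob radius 109 mm at z 0.109, jars about 70 mm out. The knob is at 47.1° and the pointer at 11.2°, so I swing about −156° clockwise.

drive_tool([
  {"x": 0.04, "y": -0.029, "jaw": 0.0854},
  {"x": 0.08, "y": -0.057},
  {"x": 0.12, "y": -0.086},
  {"x": 0.16, "y": -0.115},
  {"x": 0.2, "y": -0.144},
  {"x": 0.24, "y": -0.172},
  {"x": 0.28, "y": -0.201},
  {"x": 0.32, "y": -0.23},
  {"x": 0.36, "y": -0.259},
  {"x": 0.4, "y": -0.287},
  {"x": 0.44, "y": -0.316},
  {"x": 0.48, "y": -0.345},
  {"x": 0.52, "y": -0.373},
  {"x": 0.56, "y": -0.402},
  {"x": 0.59, "y": -0.424},
  {"x": 0.61, "y": -0.438},
  {"x": 0.621, "y": -0.446},
  {"x": 0.621, "y": -0.446},
  {"x": 0.621, "y": -0.446},
  {"x": 0.621, "y": -0.446},
], newtons=40)

```text
$.moves[0]: bad value
```

drive_tool([
  {"x": 0.04, "y": -0.029, "jaw": 0.085},
  {"x": 0.08, "y": -0.057},
  {"x": 0.12, "y": -0.086},
  {"x": 0.16, "y": -0.115},
  {"x": 0.2, "y": -0.144},
  {"x": 0.24, "y": -0.172},
  {"x": 0.28, "y": -0.201},
  {"x": 0.32, "y": -0.23},
  {"x": 0.36, "y": -0.259},
  {"x": 0.4, "y": -0.287},
  {"x": 0.44, "y": -0.316},
  {"x": 0.48, "y": -0.345},
  {"x": 0.52, "y": -0.373},
  {"x": 0.56, "y": -0.402},
  {"x": 0.59, "y": -0.424},
  {"x": 0.61, "y": -0.438},
  {"x": 0.621, "y": -0.446},
  {"x": 0.621, "y": -0.446},
  {"x": 0.621, "y": -0.446},
  {"x": 0.621, "y": -0.446},
], newtons=40)

```text
$.moves[0]: bad value
```

drive_tool([
  {"jaw": 0.08, "x": 0.04, "y": -0.029, "z": 0, "wx": 0, "wy": 0, "wz": 0},
], newtons=40)

```text
time_s: 0.42
eef_pos: [0.2262, -0.5533, 0.3034]
orientation: [0.0, 0.987, 0.159, -0.001]
wrist_force: [2.1, 0.5, -0.4]
width: 0.937
finger_force: 0.0
```

drive_tool([
  {"jaw": 0.08, "x": 0.04, "y": -0.029, "z": 0, "wx": 0, "wy": 0, "wz": 0},
  {"jaw": 0.08, "x": 0.08, "y": -0.057, "z": 0, "wx": 0, "wy": 0, "wz": 0},
  {"jaw": 0.08, "x": 0.12, "y": -0.086, "z": 0, "wx": 0, "wy": 0, "wz": 0},
  {"jaw": 0.08, "x": 0.16, "y": -0.115, "z": 0, "wx": 0, "wy": 0, "wz": 0},
  {"jaw": 0.08, "x": 0.2, "y": -0.144, "z": 0, "wx": 0, "wy": 0, "wz": 0},
  {"jaw": 0.08, "x": 0.24, "y": -0.172, "z": 0, "wx": 0, "wy": 0, "wz": 0},
  {"jaw": 0.08, "x": 0.28, "y": -0.201, "z": 0, "wx": 0, "wy": 0, "wz": 0},
  {"jaw": 0.08, "x": 0.32, "y": -0.23, "z": 0, "wx": 0, "wy": 0, "wz": 0},
  {"jaw": 0.08, "x": 0.36, "y": -0.259, "z": 0, "wx": 0, "wy": 0, "wz": 0},
  {"jaw": 0.08, "x": 0.4, "y": -0.287, "z": 0, "wx": 0, "wy": 0, "wz": 0},
  {"jaw": 0.08, "x": 0.44, "y": -0.316, "z": 0, "wx": 0, "wy": 0, "wz": 0},
  {"jaw": 0.08, "x": 0.48, "y": -0.345, "z": 0, "wx": 0, "wy": 0, "wz": 0},
  {"jaw": 0.08, "x": 0.52, "y": -0.373, "z": 0, "wx": 0, "wy": 0, "wz": 0},
  {"jaw": 0.08, "x": 0.56, "y": -0.402, "z": 0, "wx": 0, "wy": 0, "wz": 0},
  {"jaw": 0.08, "x": 0.581, "y": -0.417, "z": 0, "wx": 0, "wy": 0, "wz": 0},
  {"jaw": 0.08, "x": 0.581, "y": -0.417, "z": 0, "wx": 0, "wy": 0, "wz": 0},
  {"jaw": 0.08, "x": 0.581, "y": -0.417, "z": 0, "wx": 0, "wy": 0, "wz": 0},
  {"jaw": 0.08, "x": 0.581, "y": -0.417, "z": 0, "wx": 0, "wy": 0, "wz": 0},
])

```text
time_s: 2.68
eef_pos: [0.6454, 0.0274, 0.3041]
orientation: [0.0, 0.987, 0.161, -0.0]
wrist_force: [-0.6, -0.8, 0.6]
width: 0.935
finger_force: 0.0
```

```bash
python3 - <<'E'
from h import *
from scipy.spatial.transform import Rotation as R
s=bot.get_state(); q=s["orientation"]; M=R.from_quat([*q[1:],q[0]])
p=s["eef_pos"]; print(p,s["joint_positions"].round(2) if hasattr(s["joint_positions"],"round") else s["joint_positions"]); print(M.as_matrix().round(4)); print((M.inv().apply(np.array([.6455,.0288,.168])-p)).round(4))
E
```

```text
[0.64536919 0.02738402 0.30407691] [ 0.01  0.56 -0.22  1.53  0.13  1.06 -1.49]
[[ 9.481e-01  3.178e-01  1.000e-04]
 [ 3.178e-01 -9.481e-01 -4.000e-04]
 [-1.000e-04  4.000e-04 -1.000e+00]]
[ 0.0006 -0.0014  0.1361]
```

drive_tool([
  {"jaw": 0.08, "x": 0, "y": -0.001, "z": 0.03, "wx": 0, "wy": 0, "wz": 0},
  {"jaw": 0.08, "x": 0, "y": -0.001, "z": 0.06, "wx": 0, "wy": 0, "wz": 0},
  {"jaw": 0.08, "x": 0, "y": -0.001, "z": 0.09, "wx": 0, "wy": 0, "wz": 0},
  {"jaw": 0.08, "x": 0, "y": -0.001, "z": 0.115, "wx": 0, "wy": 0, "wz": 0},
  {"jaw": 0.08, "x": 0, "y": -0.001, "z": 0.13, "wx": 0, "wy": 0, "wz": 0},
  {"jaw": 0.08, "x": 0, "y": -0.001, "z": 0.136, "wx": 0, "wy": 0, "wz": 0},
  {"jaw": 0.08, "x": 0, "y": -0.001, "z": 0.136, "wx": 0, "wy": 0, "wz": 0},
])

```text
time_s: 3.55
eef_pos: [0.6455, 0.0293, 0.1683]
orientation: [0.0, 0.987, 0.162, 0.0]
wrist_force: [-0.3, 0.8, 0.1]
width: 0.935
finger_force: 0.0
```

```bash
python3 - <<'E'
from h import *
a=bot.camera("top")["frame"][100:270,250:420,::-1]; b=bot.camera("side")["frame"][150:320,200:370,::-1]
cv2.imwrite("pics/c2.png",cv2.resize(np.hstack([a,b]),(800,400),interpolation=2))
E
```

```text
(no output)
```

View pics/c2.png

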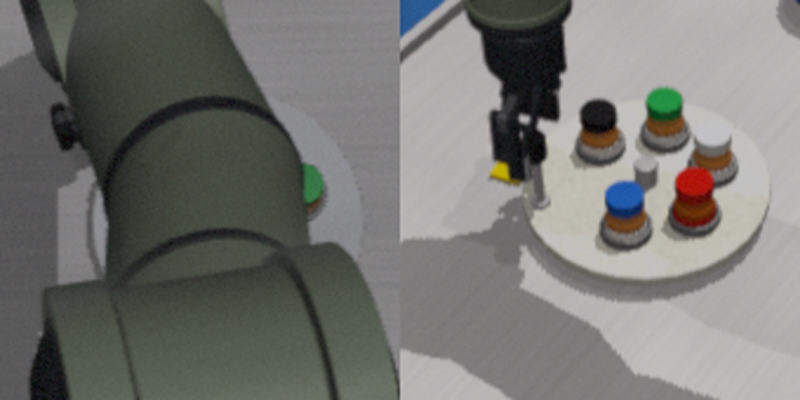

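The side crop shows the knob at (520,135) between the open fingers and the jars undisturbed. Closing now.

drive_tool([
  {"jaw": 0.04, "x": 0, "y": 0, "z": 0, "wx": 0, "wy": 0, "wz": 0},
  {"jaw": 0.04, "x": 0, "y": 0, "z": 0, "wx": 0, "wy": 0, "wz": 0},
  {"jaw": 0.025, "x": 0, "y": 0, "z": 0, "wx": 0, "wy": 0, "wz": 0},
  {"jaw": 0.01, "x": 0, "y": 0, "z": 0, "wx": 0, "wy": 0, "wz": 0},
  {"jaw": 0.01, "x": 0, "y": 0, "z": 0, "wx": 0, "wy": 0, "wz": 0},
  {"jaw": 0.01, "x": 0, "y": 0, "z": 0, "wx": 0, "wy": 0, "wz": 0},
  {"jaw": 0.01, "x": 0, "y": 0, "z": 0, "wx": 0, "wy": 0, "wz": 0},
  {"jaw": 0.01, "x": 0, "y": 0, "z": 0, "wx": 0, "wy": 0, "wz": 0},
], newtons=40)

```text
time_s: 4.65
eef_pos: [0.6455, 0.0295, 0.1682]
orientation: [0.0, 0.987, 0.162, 0.0]
wrist_force: [-0.9, -0.6, 5.0]
width: 0.266
finger_force: 39.1
```

```bash
cat > arc.py <<'E'
from h import *
from scipy.spatial.transform import Rotation as R
import sys
def arc(total,n,cx=.5718,cy=-.0509,r=.11,lim=None):
    s=bot.get_state(); q=s["orientation"]; M=R.from_quat([*q[1:],q[0]]); p=np.array(s["eef_pos"])
    w=p[:2]-[cx,cy]; a0=np.arctan2(w[1],w[0]); print("now",p.round(4),np.degrees(a0).round(2),np.linalg.norm(w).round(4),s["wrist_force"],s["joint_positions"])
    for k in range(1,n+1):
        a=a0+np.radians(total)*k/n
        t=np.array([cx+r*np.cos(a),cy+r*np.sin(a),p[2]])
        print(k,M.inv().apply(t-p).round(4))
E
python3 -c "
from arc import *
arc(-40,16,r=.109)"
```

```text
now [0.6455 0.0295 0.1682] 47.49 0.1091 [-0.92344074 -0.61696712  5.042104  ] [-0.0064777   0.71681448 -0.20070992  1.63717297  0.18266069  0.80551491
 -1.53188379]
1 [0.0021 0.0042 0.    ]
2 [0.0042 0.0086 0.    ]
3 [0.006  0.0129 0.    ]
4 [0.0076 0.0174 0.    ]
5 [0.0091 0.0219 0.    ]
6 [0.0103 0.0265 0.    ]
7 [0.0113 0.0312 0.    ]
8 [0.0122 0.0359 0.    ]
9 [0.0128 0.0406 0.    ]
10 [0.0132 0.0453 0.    ]
11 [0.0135 0.0501 0.    ]
12 [0.0135 0.0548 0.    ]
13 [0.0133 0.0596 0.    ]
14 [0.0129 0.0643 0.    ]
15 [0.0123 0.069  0.    ]
16 [0.0114 0.0737 0.    ]
```

drive_tool([
  {"jaw": 0.01, "x": 0.001, "y": 0.002, "z": 0, "wx": 0, "wy": 0, "wz": 0},
  {"jaw": 0.01, "x": 0.0021, "y": 0.0042, "z": 0, "wx": 0, "wy": 0, "wz": 0},
  {"jaw": 0.01, "x": 0.0042, "y": 0.0086, "z": 0, "wx": 0, "wy": 0, "wz": 0},
  {"jaw": 0.01, "x": 0.006, "y": 0.0129, "z": 0, "wx": 0, "wy": 0, "wz": 0},
  {"jaw": 0.01, "x": 0.0076, "y": 0.0174, "z": 0, "wx": 0, "wy": 0, "wz": 0},
  {"jaw": 0.01, "x": 0.0091, "y": 0.0219, "z": 0, "wx": 0, "wy": 0, "wz": 0},
  {"jaw": 0.01, "x": 0.0103, "y": 0.0265, "z": 0, "wx": 0, "wy": 0, "wz": 0},
  {"jaw": 0.01, "x": 0.0113, "y": 0.0312, "z": 0, "wx": 0, "wy": 0, "wz": 0},
  {"jaw": 0.01, "x": 0.0122, "y": 0.0359, "z": 0, "wx": 0, "wy": 0, "wz": 0},
  {"jaw": 0.01, "x": 0.0128, "y": 0.0406, "z": 0, "wx": 0, "wy": 0, "wz": 0},
  {"jaw": 0.01, "x": 0.0132, "y": 0.0453, "z": 0, "wx": 0, "wy": 0, "wz": 0},
  {"jaw": 0.01, "x": 0.0135, "y": 0.0501, "z": 0, "wx": 0, "wy": 0, "wz": 0},
  {"jaw": 0.01, "x": 0.0135, "y": 0.0548, "z": 0, "wx": 0, "wy": 0, "wz": 0},
  {"jaw": 0.01, "x": 0.0133, "y": 0.0596, "z": 0, "wx": 0, "wy": 0, "wz": 0},
  {"jaw": 0.01, "x": 0.0129, "y": 0.0643, "z": 0, "wx": 0, "wy": 0, "wz": 0},
  {"jaw": 0.01, "x": 0.0123, "y": 0.069, "z": 0, "wx": 0, "wy": 0, "wz": 0},
  {"jaw": 0.01, "x": 0.0114, "y": 0.0737, "z": 0, "wx": 0, "wy": 0, "wz": 0},
  {"jaw": 0.01, "x": 0.0114, "y": 0.0737, "z": 0, "wx": 0, "wy": 0, "wz": 0},
])

```text
time_s: 6.9
eef_pos: [0.6804, -0.0375, 0.1682]
orientation: [0.0, 0.987, 0.161, 0.001]
wrist_force: [6.6, 0.6, 4.3]
width: 0.268
finger_force: 39.0
```

```bash
python3 -c "
from arc import *
arc(-45,18,r=.1095)
c=bot.camera('side');cv2.imwrite('pics/s3.png',cv2.resize(c['frame'][150:320,200:370,::-1],(500,500),interpolation=2))"
```

```text
now [ 0.6804 -0.0375  0.1682] 7.06 0.1094 [6.57368168 0.59208349 4.32276344] [ 0.09211963  0.76476374 -0.20041637  1.53323498  0.18328664  0.86025028
 -1.42012938]
1 [-0.001   0.0047  0.    ]
2 [-0.0022  0.0093  0.    ]
3 [-0.0037  0.0138  0.    ]
4 [-0.0053  0.0183  0.    ]
5 [-0.0072  0.0227  0.    ]
6 [-0.0092  0.027   0.    ]
7 [-0.0114  0.0313  0.    ]
8 [-0.0138  0.0354  0.    ]
9 [-0.0164  0.0394  0.    ]
10 [-0.0192  0.0433  0.    ]
11 [-0.0221  0.0471  0.    ]
12 [-0.0252  0.0507 -0.    ]
13 [-0.0284  0.0542 -0.    ]
14 [-0.0318  0.0576 -0.    ]
15 [-0.0354  0.0608 -0.    ]
16 [-0.0391  0.0639 -0.    ]
17 [-0.0429  0.0668 -0.    ]
18 [-0.0468  0.0695 -0.    ]
```

View pics/s3.png

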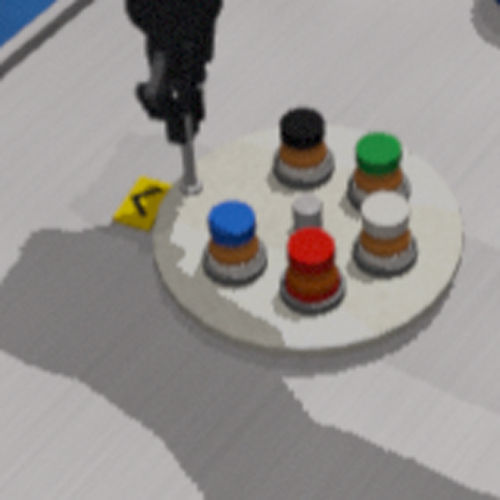

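The side crop shows the turntable turning with the knob (knob at (180,130) by the pointer) and all jars standing. Forces are small, so I continue.

drive_tool([
  {"jaw": 0.01, "x": -0.0003, "y": 0.002, "z": 0, "wx": 0, "wy": 0, "wz": 0},
  {"jaw": 0.01, "x": -0.001, "y": 0.0047, "z": 0, "wx": 0, "wy": 0, "wz": 0},
  {"jaw": 0.01, "x": -0.0022, "y": 0.0093, "z": 0, "wx": 0, "wy": 0, "wz": 0},
  {"jaw": 0.01, "x": -0.0037, "y": 0.0138, "z": 0, "wx": 0, "wy": 0, "wz": 0},
  {"jaw": 0.01, "x": -0.0053, "y": 0.0183, "z": 0, "wx": 0, "wy": 0, "wz": 0},
  {"jaw": 0.01, "x": -0.0072, "y": 0.0227, "z": 0, "wx": 0, "wy": 0, "wz": 0},
  {"jaw": 0.01, "x": -0.0092, "y": 0.027, "z": 0, "wx": 0, "wy": 0, "wz": 0},
  {"jaw": 0.01, "x": -0.0114, "y": 0.0313, "z": 0, "wx": 0, "wy": 0, "wz": 0},
  {"jaw": 0.01, "x": -0.0138, "y": 0.0354, "z": 0, "wx": 0, "wy": 0, "wz": 0},
  {"jaw": 0.01, "x": -0.0164, "y": 0.0394, "z": 0, "wx": 0, "wy": 0, "wz": 0},
  {"jaw": 0.01, "x": -0.0192, "y": 0.0433, "z": 0, "wx": 0, "wy": 0, "wz": 0},
  {"jaw": 0.01, "x": -0.0221, "y": 0.0471, "z": 0, "wx": 0, "wy": 0, "wz": 0},
  {"jaw": 0.01, "x": -0.0252, "y": 0.0507, "z": 0, "wx": 0, "wy": 0, "wz": 0},
  {"jaw": 0.01, "x": -0.0284, "y": 0.0542, "z": 0, "wx": 0, "wy": 0, "wz": 0},
  {"jaw": 0.01, "x": -0.0318, "y": 0.0576, "z": 0, "wx": 0, "wy": 0, "wz": 0},
  {"jaw": 0.01, "x": -0.0354, "y": 0.0608, "z": 0, "wx": 0, "wy": 0, "wz": 0},
  {"jaw": 0.01, "x": -0.0391, "y": 0.0639, "z": 0, "wx": 0, "wy": 0, "wz": 0},
  {"jaw": 0.01, "x": -0.0429, "y": 0.0668, "z": 0, "wx": 0, "wy": 0, "wz": 0},
  {"jaw": 0.01, "x": -0.0468, "y": 0.0695, "z": 0, "wx": 0, "wy": 0, "wz": 0},
  {"jaw": 0.01, "x": -0.0468, "y": 0.0695, "z": 0, "wx": 0, "wy": 0, "wz": 0},
])

```text
time_s: 9.45
eef_pos: [0.6579, -0.1195, 0.1682]
orientation: [0.001, 0.987, 0.161, 0.001]
wrist_force: [8.5, -7.2, 2.6]
width: 0.267
finger_force: 39.2
```

```bash
python3 -c "
from arc import *
arc(-40,16,r=.1095)"
```

```text
now [ 0.6579 -0.1195  0.1682] -38.55 0.1101 [ 8.46836854 -7.155489    2.64072147] [ 0.21891316  0.74712411 -0.20328596  1.57177521  0.18761906  0.83998154
 -1.30445981]
1 [-0.0044  0.002  -0.    ]
2 [-0.0086  0.0043  0.    ]
3 [-0.0128  0.0065  0.    ]
4 [-0.0172  0.0084  0.    ]
5 [-0.0216  0.0102  0.    ]
6 [-0.0262  0.0118 -0.    ]
7 [-0.0307  0.0131 -0.    ]
8 [-0.0354  0.0143 -0.    ]
9 [-0.04    0.0153 -0.    ]
10 [-0.0448  0.016  -0.    ]
11 [-0.0495  0.0166 -0.    ]
12 [-0.0543  0.0169 -0.    ]
13 [-0.059   0.0171 -0.    ]
14 [-0.0638  0.017  -0.    ]
15 [-0.0686  0.0167 -0.    ]
16 [-0.0733  0.0162 -0.    ]
```

```bash
python3 -c "
from arc import *
arc(-48,19,cx=.5713,cy=-.0517,r=.111)"
```

```text
now [ 0.6579 -0.1195  0.1682] -38.06 0.11 [ 8.46836854 -7.155489    2.64072147] [ 0.21891316  0.74712411 -0.20328596  1.57177521  0.18761906  0.83998154
 -1.30445981]
1 [-0.0036  0.0034  0.    ]
2 [-0.0079  0.0058  0.    ]
3 [-0.0122  0.0081  0.    ]
4 [-0.0167  0.0101  0.    ]
5 [-0.0212  0.0119  0.    ]
6 [-0.0258  0.0136  0.    ]
7 [-0.0305  0.015   0.    ]
8 [-0.0352  0.0162 -0.    ]
9 [-0.04    0.0172 -0.    ]
10 [-0.0448  0.018  -0.    ]
11 [-0.0497  0.0186 -0.    ]
12 [-0.0546  0.019  -0.    ]
13 [-0.0595  0.0192 -0.    ]
14 [-0.0644  0.0191 -0.    ]
15 [-0.0693  0.0188 -0.    ]
16 [-0.0741  0.0183 -0.    ]
17 [-0.079   0.0176 -0.    ]
18 [-0.0838  0.0167 -0.0001]
19 [-0.0885  0.0156 -0.0001]
```

drive_tool([
  {"jaw": 0.01, "x": -0.0036, "y": 0.0034, "z": 0, "wx": 0, "wy": 0, "wz": 0},
  {"jaw": 0.01, "x": -0.0079, "y": 0.0058, "z": 0, "wx": 0, "wy": 0, "wz": 0},
  {"jaw": 0.01, "x": -0.0122, "y": 0.0081, "z": 0, "wx": 0, "wy": 0, "wz": 0},
  {"jaw": 0.01, "x": -0.0167, "y": 0.0101, "z": 0, "wx": 0, "wy": 0, "wz": 0},
  {"jaw": 0.01, "x": -0.0212, "y": 0.0119, "z": 0, "wx": 0, "wy": 0, "wz": 0},
  {"jaw": 0.01, "x": -0.0258, "y": 0.0136, "z": 0, "wx": 0, "wy": 0, "wz": 0},
  {"jaw": 0.01, "x": -0.0305, "y": 0.015, "z": 0, "wx": 0, "wy": 0, "wz": 0},
  {"jaw": 0.01, "x": -0.0352, "y": 0.0162, "z": 0, "wx": 0, "wy": 0, "wz": 0},
  {"jaw": 0.01, "x": -0.04, "y": 0.0172, "z": 0, "wx": 0, "wy": 0, "wz": 0},
  {"jaw": 0.01, "x": -0.0448, "y": 0.018, "z": 0, "wx": 0, "wy": 0, "wz": 0},
  {"jaw": 0.01, "x": -0.0497, "y": 0.0186, "z": 0, "wx": 0, "wy": 0, "wz": 0},
  {"jaw": 0.01, "x": -0.0546, "y": 0.019, "z": 0, "wx": 0, "wy": 0, "wz": 0},
  {"jaw": 0.01, "x": -0.0595, "y": 0.0192, "z": 0, "wx": 0, "wy": 0, "wz": 0},
  {"jaw": 0.01, "x": -0.0644, "y": 0.0191, "z": 0, "wx": 0, "wy": 0, "wz": 0},
  {"jaw": 0.01, "x": -0.0693, "y": 0.0188, "z": 0, "wx": 0, "wy": 0, "wz": 0},
  {"jaw": 0.01, "x": -0.0741, "y": 0.0183, "z": 0, "wx": 0, "wy": 0, "wz": 0},
  {"jaw": 0.01, "x": -0.079, "y": 0.0176, "z": 0, "wx": 0, "wy": 0, "wz": 0},
  {"jaw": 0.01, "x": -0.0838, "y": 0.0167, "z": 0, "wx": 0, "wy": 0, "wz": 0},
  {"jaw": 0.01, "x": -0.0885, "y": 0.0156, "z": 0, "wx": 0, "wy": 0, "wz": 0},
  {"jaw": 0.01, "x": -0.0885, "y": 0.0156, "z": 0, "wx": 0, "wy": 0, "wz": 0},
])

```text
time_s: 11.95
eef_pos: [0.5781, -0.1616, 0.1681]
orientation: [0.0, 0.987, 0.161, -0.0]
wrist_force: [0.7, -3.1, 7.1]
width: 0.265
finger_force: 39.7
```

```bash
python3 -c "
from arc import *
from scipy.optimize import least_squares
p=np.array(bot.get_state()['eef_pos'])[:2]
Q=np.array([[.6455,.0295],[.6804,-.0375],[.6579,-.1195],p])
r=least_squares(lambda x:np.linalg.norm(Q-x,axis=1)-.11,[.571,-.051]);cx,cy=r.x;print(r.x,r.fun)
A=lambda q:np.degrees(np.arctan2(q[1]-cy,q[0]-cx))
print(A(Q[0]),A((.7201,-.0215)),'target',A((.7201,-.0215))-120)
arc(A((.7201,-.0215))-120-A(p),9,cx=cx,cy=cy,r=.1105)"
```

```text
[ 0.57130763 -0.05175448] [ 3.08955072e-05  1.97025242e-05 -5.59520364e-05  5.99580947e-05]
47.601218205705685 11.493466261078224 target -108.50653373892177
now [ 0.5781 -0.1616  0.1681] -86.46 0.1101 [ 0.74814981 -3.07178323  7.05773399] [ 0.31874838  0.65772134 -0.21062422  1.76607262  0.19270235  0.73815738
 -1.23910789]
1 [-0.0046 -0.0009  0.    ]
2 [-0.0091 -0.0024  0.    ]
3 [-0.0135 -0.0041  0.    ]
4 [-0.0179 -0.006   0.    ]
5 [-0.0221 -0.0081  0.    ]
6 [-0.0263 -0.0103  0.    ]
7 [-0.0303 -0.0128  0.    ]
8 [-0.0342 -0.0154  0.    ]
9 [-0.0381 -0.0181  0.    ]
```

Circle fit is excellent (residuals under 0.1 mm). Final 22°.

drive_tool([
  {"jaw": 0.01, "x": -0.0025, "y": -0.0004, "z": 0, "wx": 0, "wy": 0, "wz": 0},
  {"jaw": 0.01, "x": -0.0046, "y": -0.0009, "z": 0, "wx": 0, "wy": 0, "wz": 0},
  {"jaw": 0.01, "x": -0.0091, "y": -0.0024, "z": 0, "wx": 0, "wy": 0, "wz": 0},
  {"jaw": 0.01, "x": -0.0135, "y": -0.0041, "z": 0, "wx": 0, "wy": 0, "wz": 0},
  {"jaw": 0.01, "x": -0.0179, "y": -0.006, "z": 0, "wx": 0, "wy": 0, "wz": 0},
  {"jaw": 0.01, "x": -0.0221, "y": -0.0081, "z": 0, "wx": 0, "wy": 0, "wz": 0},
  {"jaw": 0.01, "x": -0.0263, "y": -0.0103, "z": 0, "wx": 0, "wy": 0, "wz": 0},
  {"jaw": 0.01, "x": -0.0303, "y": -0.0128, "z": 0, "wx": 0, "wy": 0, "wz": 0},
  {"jaw": 0.01, "x": -0.0342, "y": -0.0154, "z": 0, "wx": 0, "wy": 0, "wz": 0},
  {"jaw": 0.01, "x": -0.0365, "y": -0.017, "z": 0, "wx": 0, "wy": 0, "wz": 0},
  {"jaw": 0.01, "x": -0.0381, "y": -0.0181, "z": 0, "wx": 0, "wy": 0, "wz": 0},
  {"jaw": 0.01, "x": -0.0381, "y": -0.0181, "z": 0, "wx": 0, "wy": 0, "wz": 0},
  {"jaw": 0.01, "x": -0.0381, "y": -0.0181, "z": 0, "wx": 0, "wy": 0, "wz": 0},
])

```text
time_s: 13.58
eef_pos: [0.5364, -0.1561, 0.1681]
orientation: [0.0, 0.987, 0.161, -0.0]
wrist_force: [-2.3, -1.9, 8.7]
width: 0.269
finger_force: 39.7
```

```bash
python3 - <<'E'
from arc import *
arc(0,1,cx=.5713,cy=-.0517)
t=bot.camera("top");s=bot.camera("side");C=np.array([.5713,-.0517])
for n,c,b in(("top",t,(310,110,380,175)),("side",s,(230,185,310,260))):
    for nm,lo,hi,z in(("red",[0,160,90],[6,255,255],.079),("yel",[20,110,60],[38,255,255],.008)):
        r=blob(c,lo,hi,b)
        if r is not None:
            p=onz(c,*r[0],z)[:2]; w=p-C; print(n,nm,r[0].round(1),r[1][2:],p.round(4),np.degrees(np.arctan2(w[1],w[0])).round(2),np.linalg.norm(w).round(4))
cv2.imwrite("pics/c4.png",cv2.resize(np.hstack([t["frame"][100:270,250:420,::-1],s["frame"][150:320,200:370,::-1]]),(800,400),interpolation=2))
E
```

```text
now [ 0.5364 -0.1561  0.1681] -108.48 0.1101 [-2.2621121  -1.87529408  8.72562894] [ 0.3308535   0.60613128 -0.21366986  1.87783183  0.19475714  0.67806278
 -1.24458267]
1 [ 0.0001 -0.0001 -0.    ]
top red [339.7 157.6] [ 18  16 217] [ 0.6407 -0.0395] 9.95 0.0705
top yel [330.3 132. ] [ 26  19 319] [ 0.7203 -0.0216] 11.42 0.152
side red [276.8 205.3] [ 15  14 145] [ 0.6417 -0.0388] 10.4 0.0716
side yel [248.  218.8] [ 19  18 205] [ 0.7209 -0.017 ] 13.04 0.1535
```

View pics/c4.png

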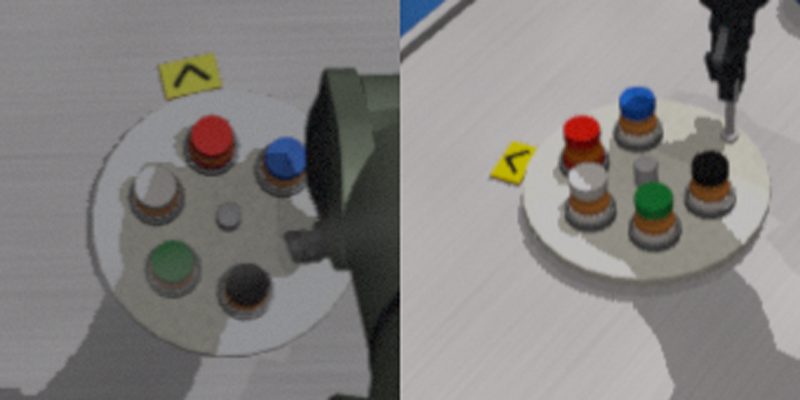

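The red jar (211,140 in the left crop) stands below the pointer (190,75), and all jars are in their rings. A direct lid reading gives about 10° against the pointer's 11.4°, so I'll cross-check with the other lids.

```bash
python3 - <<'E'
from h import *
t=bot.camera("top");s=bot.camera("side");A=lambda w:np.degrees(np.arctan2(w[1],w[0]))
# crop->pixel: top u=250+x*.425, v=100+y*.425 ; side 200+(x-400)*.425,150+y*.425
L={"red":([0,150,60],[8,255,255],(328,145,352,166),(268,196,288,212),120),
"blue":([100,100,30],[128,255,255],(355,155,384,180),(290,184,314,202),60),
"green":([40,80,30],[85,255,255],(309,198,340,222),(295,225,318,243),240),
"black":([0,0,0],[180,255,50],(340,208,368,230),(320,212,342,230),300)}
for C in([.5718,-.0509],[.5713,-.0517]):
  for n,(lo,hi,bt,bs,off) in L.items():
    o=[n]
    a=blob(t,lo,hi,bt);b=blob(s,lo,hi,bs)
    p,e=cross(ray(t,*a[0]),ray(s,*b[0]))
    for q in(onz(t,*a[0],.077),onz(s,*b[0],.077),p): 
        w=q[:2]-C; o+=[((A(w)-off+180)%360-180).round(2),np.linalg.norm(w).round(4)]
    print(*o,p[2].round(4),e.round(4),a[1][2:],b[1][2:])
m=cv2.inRange(cv2.cvtColor(t["frame"],cv2.COLOR_RGB2HSV),np.array([20,110,60]),np.array([38,255,255])); m[:115]=0;m[145:]=0;m[:,:310]=0;m[:,350:]=0
k=max(cv2.findContours(m,cv2.RETR_EXTERNAL,cv2.CHAIN_APPROX_NONE)[0],key=cv2.contourArea)
q=np.array([onz(t,*x,.008)[:2] for x in k[:,0]]).astype(np.float32)
print("plate",cv2.minAreaRect(q*1000))
E
```

```text
red -110.77 0.07 -111.26 0.0714 -110.59 0.0703 0.078 0.0011 [ 18  16 239] [ 15  13 158]
blue -109.62 0.0733 -108.74 0.0725 -109.15 0.0737 0.0757 0.0009 [ 18  18 254] [ 15  14 173]
green -115.14 0.0639 -108.6 0.0676 -111.8 0.0645 0.0754 0.008 [15  9 96] [ 16  16 211]
black -107.06 0.0726 -107.89 0.0691 -107.35 0.0707 0.0765 0.0037 [ 18  16 217] [ 15  15 186]
red -110.2 0.0707 -110.69 0.072 -110.02 0.0709 0.078 0.0011 [ 18  16 239] [ 15  13 158]
blue -108.91 0.073 -108.02 0.0722 -108.45 0.0734 0.0757 0.0009 [ 18  18 254] [ 15  14 173]
green -115.92 0.0642 -109.37 0.0678 -112.59 0.0648 0.0754 0.008 [15  9 96] [ 16  16 211]
black -107.6 0.0719 -108.46 0.0684 -107.89 0.0701 0.0765 0.0037 [ 18  16 217] [ 15  15 186]
plate ((720.38720703125, -21.59333610534668), (34.43515396118164, 54.38502502441406), 11.722636222839355)
```

The foot points at about 11.5°. The turntable, averaged over knob and lids, is about 0.7° too far clockwise, so I nudge it back 1.5 mm and firm up the grip.

drive_tool([
  {"jaw": 0.01, "x": 0.0006, "y": 0.0004, "z": 0, "wx": 0, "wy": 0, "wz": 0},
  {"jaw": 0.01, "x": 0.0012, "y": 0.0009, "z": 0, "wx": 0, "wy": 0, "wz": 0},
  {"jaw": 0.01, "x": 0.0012, "y": 0.0009, "z": 0, "wx": 0, "wy": 0, "wz": 0},
  {"jaw": 0.01, "x": 0.0012, "y": 0.0009, "z": 0, "wx": 0, "wy": 0, "wz": 0},
  {"jaw": 0.01, "x": 0.0012, "y": 0.0009, "z": 0, "wx": 0, "wy": 0, "wz": 0},
  {"jaw": 0.01, "x": 0.0012, "y": 0.0009, "z": 0, "wx": 0, "wy": 0, "wz": 0},
], newtons=60)

```text
time_s: 14.52
eef_pos: [0.538, -0.1566, 0.1682]
orientation: [0.0, 0.987, 0.161, -0.0]
wrist_force: [-0.6, -2.1, 9.3]
width: 0.258
finger_force: 58.2
```

```bash
python3 -c "
from arc import *
arc(0,1,cx=.5713,cy=-.0517)
s=bot.get_state();print(s['finger_force'],np.abs(s['qvel']).max())
print(bot.job_done())"
```

```text
now [ 0.538  -0.1566  0.1682] -107.6 0.1101 [-0.57556282 -2.13733856  9.25978665] [ 0.33094714  0.6079041  -0.21356236  1.87363627  0.19472871  0.6800447
 -1.24387825]
1 [ 0.0001 -0.0001 -0.    ]
58.222596645355225 0.0018287342127462198
the job is handed in; nothing more can be done
None
```

The job is handed in: the red-lidded jar stands at the front, lined up with the yellow pointer to within about 1° by measurement, all five jars were in their rings at the last picture, and the arm is holding the knob still at about 58 N.

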